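# Unlock the balance keypad and tare the cup

## Task

The keypad of the lab balance is locked and the empty cup on its pan has to be tared. Press the two round keys down together, one fingertip on each, hold both fully down for three seconds and let them come up to unlock the keypad; then press the long tare bar at the front edge fully down and let it come back up. Leave the two small keys between the round ones alone, and do not lift or shift the cup or anything standing beside the balance.

Things in the scene. Friction and masses are not known exactly. Their poses are not given: they have to be found in the camera images.
- balance: top-loading lab balance, white, fixed, 330 mm deep (x) by 206 mm wide (y). Origin: centre of its underside; x points from its front to its rear, y to the left, z up. The front 120 mm is a console sloping up to the rear at 8 degrees, 46 to 63 mm high, with the tare bar in front, a row of keys (round, small, small, round), then a flush display. Behind: deck 70 mm high, pan top 84 mm
- key_left_top (a point): middle of the top of the left round key, white, domed, 22 mm diameter, 32 mm left (+y) of the balance's middle line; 8.5 mm proud of the console face when up, 4.5 mm when down. The round keys lie 64 mm apart along the balance's y axis, both about 63 mm above the table. Site axes: z square out of the console face, x up the slope, y left
- key_right_top (a point): the same for the right round key (y = -32 mm from the balance's middle line)
- tare_bar_top (a point): middle of the top of the tare bar, a white bar key 96 mm long (y) by 18 mm deep (x), flat on top, 8.5 mm proud of the console face when up, 4.5 mm when down; 40 mm in front of the row of round keys. It may be pressed anywhere along its length. Axes as for the round keys
- key_left (a joint): travel of the left round key: 0 = up (at rest), 0.004 m = fully down; moves along the key's own -z (square to the sloping console). Spring: starts to move at 1 N, fully down at 3.5 N, comes back up by itself
- key_right (a joint): travel of the right round key: 0 = up (at rest), 0.004 m = fully down; moves along the key's own -z (square to the sloping console). Spring: starts to move at 1 N, fully down at 3.5 N, comes back up by itself
- tare_bar (a joint): travel of the tare bar: 0 = up (at rest), 0.004 m = fully down; moves along the key's own -z (square to the sloping console). Spring: starts to move at 1 N, fully down at 3.5 N, comes back up by itself
- small_left_top (a point): middle of the top of the left small key, 13 mm (y) by 10 mm (x), standing 4 mm out of the face, 9 mm to the left of the middle line, in the row of the round keys; not to be pressed
- small_right_top (a point): the same for the right small key, 9 mm to the right of the middle line; not to be pressed
- small_left (a joint): travel of the left small key: 0 = up, 0.0025 m = fully down; must stay up
- small_right (a joint): travel of the right small key: 0 = up, 0.0025 m = fully down; must stay up
- cup_center (a point): centre (half-way up) of the empty white plastic cup standing loose on the pan, 85 mm high, 72 mm across the rim, 30 g; stays where it is
- tube_rack: loose clear tube rack with white capped tubes beside the balance, 75 x 115 mm, 53 mm high; origin at the centre of its underside; left alone
- cup_stack: loose stack of nested white cups beside the balance, 72 mm across, 118 mm high; origin at the centre of its underside; left alone
- spatula: loose flat wooden sampling spatula (a plain stick with round ends) lying on the table beside the console, 150 x 18 x 4 mm, long along its own x; origin under its middle; left alone
Things that resemble listed ones, but are neither listed nor needed, are in the scene too. Leave any purple or yellow look-alike of the part that bears cup_center alone.

How it is judged (in metres and radians):
On the way, in this order (a step that is already met when the one before it is completed fails the run):
1. both round keys fully down (over 3 of 4 mm) together for 2.5 s (value of joint each of key_left, key_right above 0.003 m), for 2.5 s.
2. round keys let go (up) (value of joint each of key_left, key_right below 0.0008 m), for 0.1 s.
3. tare bar fully down (over 3 of 4 mm) with the round keys up (all of step 2 and value of joint tare_bar above 0.003 m), for 0.1 s.
At the end, for the whole second after the job is handed in: all keys and the tare bar are back up (within 0.8 mm), the cup stands upright on the pan within 6 mm of where it was, and the tube rack, cup stack and wooden spatula are within 15 mm of where they were (all of step 2 and value of joint each of tare_bar, small_left, small_right below 0.0008 m and distance of cup_center from where it was at the start of the episode below 0.006 m and angle between cup_center's own z axis and vertical below 0.1 rad and distance of each of tube_rack, cup_stack, spatula from where it was at the start of the episode below 0.015 m); the robot touches nothing.
It fails at once if one round key is pressed down (over 3 mm) while the other is still fully up (under 0.4 mm): they go down together ((value of joint key_left above 0.003 m and value of joint key_right below 0.0004 m) or (value of joint key_right above 0.003 m and value of joint key_left below 0.0004 m)).
It fails at once if the tare bar is pressed while a round key is down (value of joint tare_bar above 0.002 m and value of joint any of key_left, key_right above 0.002 m).
It fails at once if a small key is pressed (over 1.5 mm) (value of joint any of small_left, small_right above 0.0015 m).
It fails at once if the cup is lifted, shifted (over 10 mm) or tipped (distance of cup_center from where it was at the start of the episode above 0.01 m or angle between cup_center's own z axis and vertical above 0.2 rad).
It fails at once if a thing beside the balance is lifted, carried or pushed (over 20 mm) (distance of any of tube_rack, cup_stack, spatula from where it was at the start of the episode above 0.02 m).
It also fails if it takes over 51 s, if anything falls off the work surface, if the arm or the gripper's body presses on something with over 40 N, if the wrist force passes 120 N, or if a joint passes its speed limit or range.

## Robot

A 6-joint arm with a two-finger parallel gripper is mounted at the origin on the work surface. World frame = base frame: x ahead of the robot, y to its left, z up, the work surface at z = 0. Lengths are in mm, angles in rad, forces in N, time in s.
With the tool pointing down it reaches from about 350 to 775 mm from the base axis. Payload 7.3 kg.
Tool frame: the origin (TCP) lies between the finger pads; the fingertips stand 25 mm ahead of it and the grasp point (between the pads) lies 6 mm ahead of it; z points along the fingers, y is the line along which they close (so a half turn about z gives the same grasp; the last joint's range is limited). The gripper opens to 92 mm and grips with 3 to 60 N. Pads are 19 mm wide; open, the fingers measure 130 mm over their backs; the gripper's body (75 mm by 190 mm) begins 47 mm behind the grasp point.
Start: joints at [-0.146, 0.342, 1.524, -0, 1.275, -0.146], TCP at [525.017, 0.02, 251.741] pointing down, gripper open.
Joint ranges: [-2.53, 2.53], [-0.77, 2.02], [0.04, 2.7], [-1, 4.14], [0.28, 2.66], [-3.11, 3.11]. Speed limits (rad/s): [2.57, 2.57, 3.14, 3.14, 3.14, 3.14].

## Interface

Orientations are given as [roll, pitch, yaw] about the fixed x, y, z axes, in that order (R = Rz(yaw) Ry(pitch) Rx(roll)).
In Python, from plant import bot gives the robot as it stands.
- The arm moves only by the tool play_rows, never from a script. Its argument "commands" is a list of rows, each an object of numbers: "x", "y", "z": the shift along the tool's x, y, z in m; "twist": the turn about the tool's z in degrees. In form: [{"x": .., "y": .., "z": .., "twist": ..}, ...]. A call has exactly 8 rows; each row is the pose to reach, as a shift and turn from the pose commanded when the call began, along the tool's axes at that moment; what a row does not reach only later rows make up. A row lasts 1/10 s, in which the tool goes at most 50 mm and 8.59 degrees, less where a joint would pass 70% of its speed; a pose out of reach is approached as far as the arm can. A call with a gripper value outside its range is refused whole. "jaw" is the closure, from 0 (fully open) to 1 (shut), set as the call begins (left out, the last holds). The fingers move at their own pace and stop on an object; the grip force is fixed at half the most. Time passes only in rows, so rows that repeat a pose let the fingers close, or fill a call up. It gives the time, the measured TCP pose, the force, the opening and the grip force at its end, in the units of the state.
- bot.get_obs(): the state, without advancing time (a new reading comes with each control period).
- bot.capture(name): name is "scene" or "side" or "wrist"; returns a dict with "pixels" (420x560x3 uint8, red, green, blue), "fx", "fy", "cx", "cy" (pixels), "k1" (the pictures are not rectified: a ray, as slopes to the right and down, at radius r is drawn at 1 + k1 r^2 times it, then the intrinsics apply), "eye" and "rotation" of the camera in the world. Camera axes: x right, y down, z forward; pixel columns grow to the right and rows downward; lengths in mm; the calibration is good to about 2 mm. A picture is of the moment at which its call begins. There is no depth.
- bot.close_job(): hands the job in; it is judged then, once.
The state is a dict: "time": time; "joint_positions": joint angles; "dq": joint speeds; "tau": joint torques, N m; "tool_pos": TCP position; "tcp_rot": TCP orientation; "contact_force": force on the tool from outside, world axes, zero at the start; "moment": the same for the moment, N m; "grip_width": finger opening in mm; "finger_force": force on a finger pad.
Only numpy, scipy, OpenCV 4.12 (cv2) and the standard library are available. Lean on these libraries where they do the work, as an engineer would, in place of code of your own. Each camera call takes 0.05 s, during which the arm holds its last target. There are 200 camera calls.

## Working session

There is one attempt and no reset: what is moved stays moved. The work goes in short steps, Python scripts to look and compute and a tool call to move; the robot and the scene stay as the last step left them, time stands still between calls to the robot, and variables do not carry over. Pictures are saved under pics/ and viewed, at most 10 in all, crops included, and the job is handed in when it is done.

Besides the shell and the picture viewer there is one more tool, called after "Request:" in YAML: its name, and indented under it one key for each argument. play_rows: Moves the arm, as the interface text tells. Its arguments: {"type":"object","properties":{"commands":{"type":"array"},"jaw":{"type":"number"}},"required":["commands"]}

```bash
mkdir -p pics
cat > h.py <<'E'
import cv2, numpy as np, pickle
from plant import bot
def snap(n,f):
    c=bot.capture(n); cv2.imwrite(f'pics/{f}.png',c['pixels'][:,:,::-1]); pickle.dump(c,open(f'pics/{f}.pkl','wb')); return c
def ray(c,u,v):
    d=np.array([(u-c['cx'])/c['fx'],(v-c['cy'])/c['fy']]); s=d.copy()
    for _ in range(20): s=d/(1+c['k1']*(s@s))
    return np.array(c['eye'],float), np.array(c['rotation']).reshape(3,3)@np.array([s[0],s[1],1])
def onz(c,u,v,z):
    e,d=ray(c,u,v); return e+d*(z-e[2])/d[2]
def proj(c,p):
    q=np.array(c['rotation']).reshape(3,3).T@(np.array(p,float)-c['eye']); s=q[:2]/q[2]; s=s*(1+c['k1']*(s@s))
    return np.array([s[0]*c['fx']+c['cx'],s[1]*c['fy']+c['cy']])
E
python3 - <<'E'
from h import *
for n in('scene','wrist'):
    c=snap(n,n+'0'); print(n,c['eye'],c['fx'],c['k1'],np.round(c['rotation'],3))
print(bot.get_obs())
E
```

```text
scene [1439.51821156  212.60233737  655.05615061] 483.5318569866463 -0.06897641341674259 [-2.171  0.015  1.724]
wrist [524.20088912  75.27634061 384.14212055] 367.39990177153646 0.03059697871193344 [ 2.857  0.003 -0.   ]
{'time': 0.1, 'joint_positions': array([-1.45990163e-01,  3.42603261e-01,  1.52491700e+00, -4.07507519e-06,
        1.27540553e+00, -1.45994935e-01]), 'dq': array([ 0.00025846, -0.00011929, -0.00248922,  0.00012971,  0.00056792,
        0.00047618]), 'tau': array([ 1.49919495e-03, -4.32001984e+01, -2.44694173e+01,  7.19219679e-02,
        5.25739230e-02, -9.79429342e-05]), 'tool_pos': array([5.24669561e+02, 7.48547794e-02, 2.51141850e+02]), 'tcp_rot': array([-3.14027314e+00, -1.90084287e-04,  1.57080216e+00]), 'contact_force': array([-0.33477441,  0.37475983,  0.65077666]), 'moment': array([ 0.02461502, -0.05451574, -0.00586937]), 'finger_force': 0.0, 'grip_width': 91.5975641445697}
```

View pics/scene0.png

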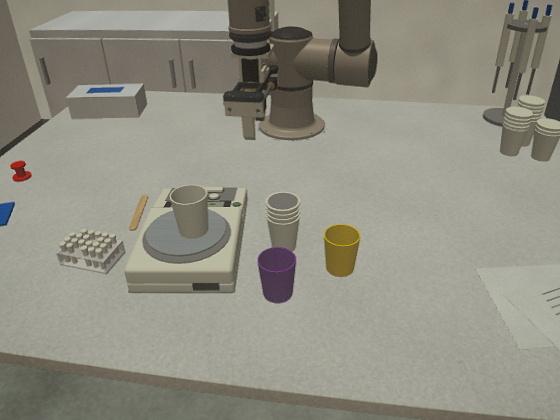

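View pics/wrist0.png

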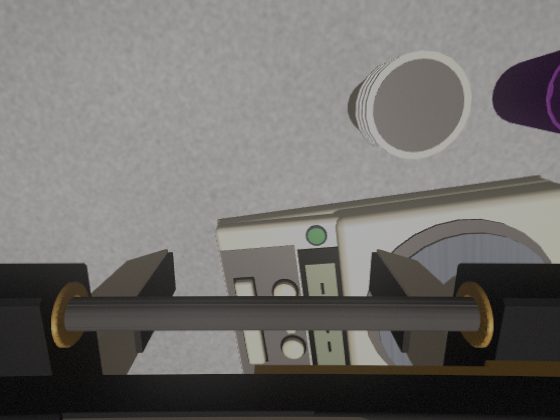

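The scene view shows the balance at about (190,240), with the target cup on its pan at (191,210). The purple (277,275) and yellow (341,250) cups and the stack (283,222) are look-alikes. The wrist view shows white round keys at (285,288) and (292,348) and the bar near (248,320), partly hidden by the gripper, so I need a clearer look.

```bash
sed -i "s/^import cv2/from scipy.spatial.transform import Rotation as Ro\nimport cv2/; s/np.array(c\['rotation'\]).reshape(3,3)/Ro.from_euler('xyz',c['rotation']).as_matrix()/" h.py
python3 - <<'E'
from h import *
c=pickle.load(open('pics/wrist0.pkl','rb'));s=pickle.load(open('pics/scene0.pkl','rb'))
for u,v,z in[(285,288,62),(292,348,62),(236,282,57),(254,362,57),(316,235,63),(220,222,46),(340,215,66)]: print(u,v,onz(c,u,v,z).round(), proj(s,onz(c,u,v,z)).round())
print('cup base',onz(s,191,238,84).round(),'stack',onz(c,415,105,118).round(),'spat',onz(s,139,212,4).round())
E
```

```text
285 288 [536. -97.  62.] [216. 194.]
292 348 [ 544. -165.   62.] [187. 194.]
236 282 [488. -94.  57.] [224. 185.]
254 362 [ 505. -186.   57.] [184. 186.]
316 235 [564. -42.  63.] [237. 202.]
220 222 [473. -35.  46.] [249. 188.]
340 215 [585. -22.  66.] [244. 207.]
cup base [731. -92.  84.] stack [622.  73. 118.] spat [ 550. -293.    4.]
```

Request:
play_rows:
  commands:
    - {"x": -0.03, "y": 0.015, "z": 0, "twist": -8}
    - {"x": -0.06, "y": 0.03, "z": 0, "twist": -16}
    - {"x": -0.09, "y": 0.045, "z": 0, "twist": -24}
    - {"x": -0.125, "y": 0.065, "z": 0, "twist": -32}
    - {"x": -0.125, "y": 0.065, "z": 0, "twist": -40}
    - {"x": -0.125, "y": 0.065, "z": 0, "twist": -48}
    - {"x": -0.125, "y": 0.065, "z": 0, "twist": -56}
    - {"x": -0.125, "y": 0.065, "z": 0, "twist": -64}

```text
time: 0.9
tool_pos: [589.8, -125.1, 251.1]
tcp_rot: [-3.141, -0.001, 2.693]
contact_force: [0.5, 0.4, 0.7]
grip_width: 91.8
finger_force: 0.0
```

Request:
play_rows:
  commands:
    - {"x": 0, "y": 0, "z": 0, "twist": -8}
    - {"x": 0, "y": 0, "z": 0, "twist": -16}
    - {"x": 0, "y": 0, "z": 0, "twist": -24}
    - {"x": 0, "y": 0, "z": 0, "twist": -32}
    - {"x": 0, "y": 0, "z": 0, "twist": -34}
    - {"x": 0, "y": 0, "z": 0, "twist": -34}
    - {"x": 0, "y": 0, "z": 0, "twist": -34}
    - {"x": 0, "y": 0, "z": 0, "twist": -34}
  jaw: 0.5

```text
time: 1.7
tool_pos: [589.9, -125.0, 251.6]
tcp_rot: [3.141, -0.0, -3.003]
contact_force: [0.1, -0.3, -0.9]
grip_width: 46.4
finger_force: 0.0
```

Run:
```python
from h import *
c=snap('wrist','wrist1'); o=bot.get_obs(); print(o['tool_pos'],o['tcp_rot'],o['grip_width'],o['contact_force'],c['eye'],c['rotation'])
```

```text
[ 589.95737353 -124.97686105  251.60840343] [ 3.14148519e+00 -1.78988167e-04 -3.00266479e+00] 45.72952074514401 [-0.40594775  0.62189379 -0.87399324] [ 514.49070579 -135.77834887  384.64197611] [2.85926355e+00 4.15165952e-04 1.70903560e+00]
```

View pics/wrist1.png

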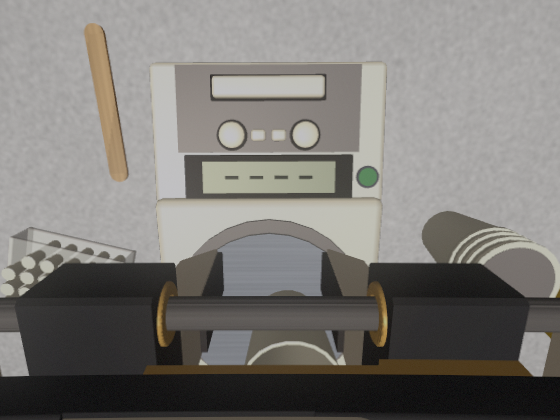

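The picture shows round keys at (232,134) and (305,134), small keys at (258,135) and (279,135) and the tare bar at (268,87). The spatula lies left, the tube rack lower left and the cup stack right, and the cup on the pan is at the bottom. Next I refine these by contour.

Run:
```python
from h import *
c=pickle.load(open('pics/wrist1.pkl','rb')); g=cv2.cvtColor(c['pixels'],cv2.COLOR_RGB2GRAY)
m=np.zeros_like(g); m[70:151,180:357]=(g[70:151,180:357]>140)*255
n,l,st,ce=cv2.connectedComponentsWithStats(m)
P=[]
for i in range(1,n):
    if st[i,4]>60:
        a=st[i,4]; z=57 if a>1500 else 63 if a>300 else 58
        p=onz(c,*ce[i],z); print(st[i],ce[i].round(1),p.round(1)); P.append((a,p))
k=sorted([p for a,p in P if 300<a<1500],key=lambda p:p[1]); d=k[-1]-k[0]
print('sep',np.linalg.norm(d),'yaw',np.degrees(np.arctan2(-d[0],d[1])),'mid',(k[0]+k[-1])/2)
b=max(P,key=lambda t:t[0])[1]; print('bar dist',np.linalg.norm(((k[0]+k[-1])/2-b)[:2]))
```

```text
[ 212   75  112   22 2365] [267.9  85.9] [ 500.9 -141.1   57. ]
[ 180  104   58   47 1792] [200.8 128.1] [ 543.3 -194.3   57. ]
[219 122  25  26 519] [230.9 134.5] [ 544.5 -167.2   63. ]
[238 123  31  28 386] [254.8 140.3] [ 546.6 -146.3   63. ]
[293 122  25  26 511] [304.9 134.1] [ 535.5 -104.2   63. ]
[271 129  16  12 165] [278.1 134.7] [ 539.5 -126.9   58. ]
sep 63.598498617144195 yaw 8.167685285973775 mid [ 540.0146451  -135.72513979   63.        ]
bar dist 39.48958618215115
```

Spacing 63.6 mm (given 64) and bar 39.5 mm ahead (given 40) both check. I'm moving to hover above the keys.

Request:
play_rows:
  commands:
    - {"x": 0.025, "y": -0.002, "z": 0.0, "twist": 0}
    - {"x": 0.051, "y": -0.0035, "z": 0.02, "twist": 0}
    - {"x": 0.051, "y": -0.0035, "z": 0.05, "twist": 0}
    - {"x": 0.051, "y": -0.0035, "z": 0.08, "twist": 0}
    - {"x": 0.051, "y": -0.0035, "z": 0.11, "twist": 0}
    - {"x": 0.051, "y": -0.0035, "z": 0.135, "twist": 0}
    - {"x": 0.051, "y": -0.0035, "z": 0.15, "twist": 0}
    - {"x": 0.051, "y": -0.0035, "z": 0.15, "twist": 0}

```text
time: 2.55
tool_pos: [538.7, -135.1, 99.6]
tcp_rot: [3.139, -0.004, -3.002]
contact_force: [0.1, 0.2, 0.7]
grip_width: 45.8
finger_force: 0.0
```

Run:
```python
from h import *
c=snap('wrist','wrist2'); d=snap('side','side2'); o=bot.get_obs(); print(o['tool_pos'],o['tcp_rot'],o['grip_width'],o['contact_force'])
print(d['eye'],d['rotation'],proj(d,[540,-136,63]))
u,v=proj(d,[540,-136,63]).astype(int)
im=d['pixels'][max(0,v-100):v+80,max(0,u-130):u+130,::-1]
w=c['pixels'][:,:,::-1]
im=cv2.resize(im,None,fx=2,fy=2)[:420]
cv2.imwrite('pics/a2.png',im)
```

```text
[ 540.27627382 -135.64644489  102.13659761] [-3.14142540e+00  3.27186654e-04 -3.00219531e+00] 46.173775839121475 [ 0.21064825 -0.16827883  0.40547757]
[ 222.02365209 -616.89217843  816.92340567] [-2.31861642  0.02121636 -0.52532387] [310.22389325 286.28681214]
```

View pics/wrist2.png

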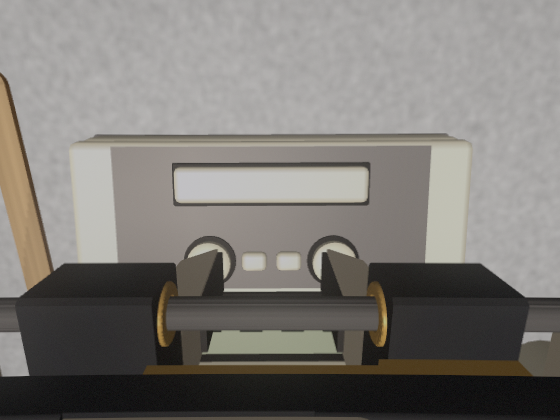

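View pics/a2.png

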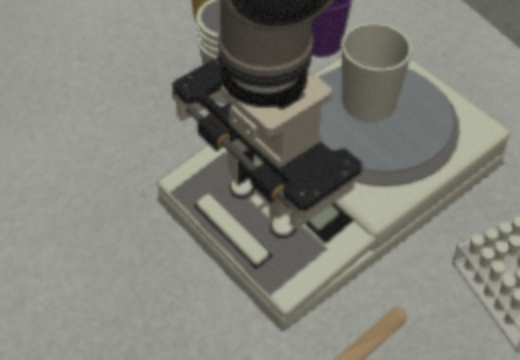

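Wrist view: fingertips are directly over the round keys, with inner front corners near (222,253) and (327,253) and small keys clear between them; the side view agrees. I'm checking which part of the finger actually lands on the key.

```bash
python3 - <<'E'
from h import *
c=pickle.load(open('pics/wrist2.pkl','rb')); o=bot.get_obs()
R=Ro.from_euler('xyz',o['tcp_rot']).as_matrix()
for t in[(9.5,-23,25),(9.5,-33,25),(9.5,-42,25),(9.5,-42,0),(9.5,-42,-20),(9.5,-23,0),(9.5,-23,-20),(9.5,23,25),(9.5,42,25),(-9.5,-23,25)]:
    print(t,proj(c,o['tool_pos']+R@np.array(t,float)).round())
for b in(-32,32): print(b,proj(c,np.array([540,-135.7,63])+np.array([-.1421*b,.99*b,0])).round())
E
python3 -c "
import cv2;i=cv2.imread('pics/wrist2.png')[225:365,160:380];cv2.imwrite('pics/c2.png',cv2.resize(i,None,fx=3.5,fy=3.5))"
```

```text
(9.5, -23, 25) [221. 259.]
(9.5, -33, 25) [199. 259.]
(9.5, -42, 25) [179. 259.]
(9.5, -42, 0) [163. 285.]
(9.5, -42, -20) [147. 313.]
(9.5, -23, 0) [212. 285.]
(9.5, -23, -20) [203. 312.]
(9.5, 23, 25) [321. 259.]
(9.5, 42, 25) [363. 259.]
(-9.5, -23, 25) [222. 296.]
-32 [207. 265.]
32 [335. 264.]
```

View pics/c2.png

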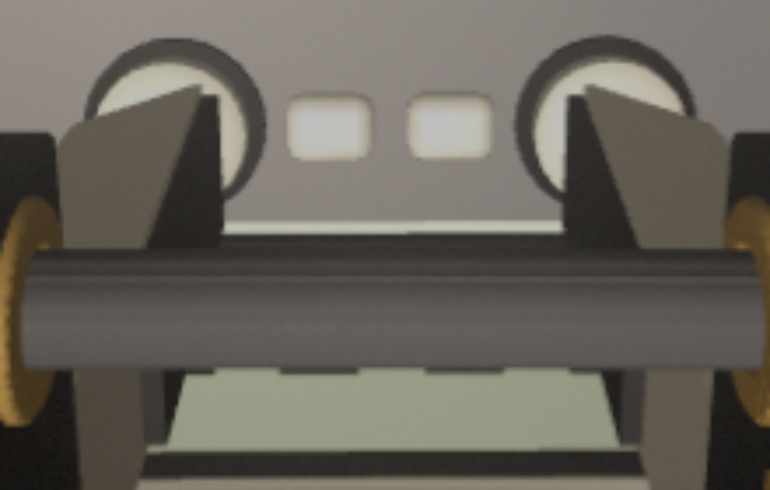

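The fingertips are bevelled, with the lowest point at the inner pad edge, so I'll open to about 60 mm to put those edges on the key centres.

Request:
play_rows:
  commands:
    - {"x": 0, "y": 0, "z": 0, "twist": 0}
    - {"x": 0, "y": 0, "z": 0, "twist": 0}
    - {"x": 0, "y": 0, "z": 0, "twist": 0}
    - {"x": 0, "y": 0, "z": 0.003, "twist": 0}
    - {"x": 0, "y": 0, "z": 0.006, "twist": 0}
    - {"x": 0, "y": 0, "z": 0.009, "twist": 0}
    - {"x": 0, "y": 0, "z": 0.01, "twist": 0}
    - {"x": 0, "y": 0, "z": 0.01, "twist": 0}
  jaw: 0.35

```text
time: 3.45
tool_pos: [539.9, -135.5, 91.4]
tcp_rot: [3.141, -0.0, -3.002]
contact_force: [0.0, -0.5, 0.7]
grip_width: 59.7
finger_force: 0.0
```

Run:
```python
from h import *
c=snap('wrist','wrist3'); o=bot.get_obs(); print(o['tool_pos'],o['grip_width'],o['contact_force'],o['moment'])
cv2.imwrite('pics/c3.png',cv2.resize(c['pixels'][225:365,160:380,::-1],None,fx=3.5,fy=3.5))
```

```text
[ 539.947949   -135.53443094   91.56188073] 59.47821976575927 [-0.14245557  0.53267131  0.40406534] [ 0.1424817  -0.02559588 -0.02634537]
```

View pics/c3.png

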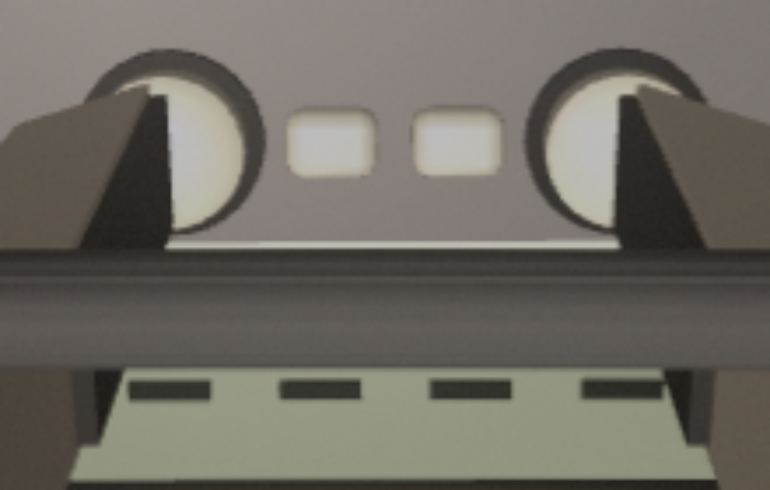

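Pad edges now sit on the middles of both keys (crop x 168 and 617), well clear of the small keys. Pressing.

Request:
play_rows:
  commands:
    - {"x": 0, "y": 0, "z": 0.002, "twist": 0}
    - {"x": 0, "y": 0, "z": 0.003, "twist": 0}
    - {"x": 0, "y": 0, "z": 0.004, "twist": 0}
    - {"x": 0, "y": 0, "z": 0.005, "twist": 0}
    - {"x": 0, "y": 0, "z": 0.006, "twist": 0}
    - {"x": 0, "y": 0, "z": 0.007, "twist": 0}
    - {"x": 0, "y": 0, "z": 0.007, "twist": 0}
    - {"x": 0, "y": 0, "z": 0.007, "twist": 0}

```text
time: 4.3
tool_pos: [540.5, -135.6, 85.4]
tcp_rot: [-3.141, 0.001, -3.002]
contact_force: [-0.3, 1.2, 7.1]
grip_width: 59.7
finger_force: 3.1
```

Request:
play_rows:
  commands:
    - {"x": 0, "y": 0, "z": 0.001, "twist": 0}
    - {"x": 0, "y": 0, "z": 0.0015, "twist": 0}
    - {"x": 0, "y": 0, "z": 0.002, "twist": 0}
    - {"x": 0, "y": 0, "z": 0.0025, "twist": 0}
    - {"x": 0, "y": 0, "z": 0.0025, "twist": 0}
    - {"x": 0, "y": 0, "z": 0.0025, "twist": 0}
    - {"x": 0, "y": 0, "z": 0.0025, "twist": 0}
    - {"x": 0, "y": 0, "z": 0.0025, "twist": 0}

```text
time: 5.1
tool_pos: [540.7, -135.5, 84.5]
tcp_rot: [-3.141, 0.002, -3.002]
contact_force: [-3.5, 2.8, 17.8]
grip_width: 60.0
finger_force: 9.3
```

Run:
```python
from h import *
o=bot.get_obs(); print(o['tool_pos'],o['grip_width'],o['contact_force'],o['moment'],o['tcp_rot'])
```

```text
[ 540.67212429 -135.53919459   84.47361186] 60.00908652407394 [-3.54755293  2.78622247 17.82822791] [ 0.73243274  0.57136045 -0.00263714] [-3.14054155e+00  2.47836530e-03 -3.00190251e+00]
```

Both keys have bottomed out. I'll add a little margin and hold.

Request:
play_rows:
  commands:
    - {"x": 0, "y": 0, "z": 0.0005, "twist": 0}
    - {"x": 0, "y": 0, "z": 0.0005, "twist": 0}
    - {"x": 0, "y": 0, "z": 0.0005, "twist": 0}
    - {"x": 0, "y": 0, "z": 0.0005, "twist": 0}
    - {"x": 0, "y": 0, "z": 0.0005, "twist": 0}
    - {"x": 0, "y": 0, "z": 0.0005, "twist": 0}
    - {"x": 0, "y": 0, "z": 0.0005, "twist": 0}
    - {"x": 0, "y": 0, "z": 0.0005, "twist": 0}

```text
time: 5.9
tool_pos: [540.7, -135.5, 84.4]
tcp_rot: [-3.14, 0.003, -3.002]
contact_force: [-5.4, 3.1, 22.5]
grip_width: 59.5
finger_force: 10.9
```

Request:
play_rows:
  commands:
    - {"x": 0, "y": 0, "z": 0, "twist": 0}
    - {"x": 0, "y": 0, "z": 0, "twist": 0}
    - {"x": 0, "y": 0, "z": 0, "twist": 0}
    - {"x": 0, "y": 0, "z": 0, "twist": 0}
    - {"x": 0, "y": 0, "z": 0, "twist": 0}
    - {"x": 0, "y": 0, "z": 0, "twist": 0}
    - {"x": 0, "y": 0, "z": 0, "twist": 0}
    - {"x": 0, "y": 0, "z": 0, "twist": 0}

```text
time: 6.7
tool_pos: [540.7, -135.5, 84.4]
tcp_rot: [-3.14, 0.003, -3.002]
contact_force: [-4.7, 2.7, 23.1]
grip_width: 59.9
finger_force: 10.9
```

Run:
```python
from h import *
c=snap('wrist','wrist4'); o=bot.get_obs(); print(o['tool_pos'],o['grip_width'],o['contact_force'],o['moment'],o['tcp_rot'])
cv2.imwrite('pics/c4.png',cv2.resize(c['pixels'][225:365,160:380,::-1],None,fx=3.5,fy=3.5))
```

```text
[ 540.69311579 -135.53220361   84.38711922] 59.29505035719905 [-4.86802875  2.62469296 22.52420618] [0.73215091 0.71321041 0.05232027] [-3.14035907e+00  2.68471428e-03 -3.00179474e+00]
```

View pics/c4.png

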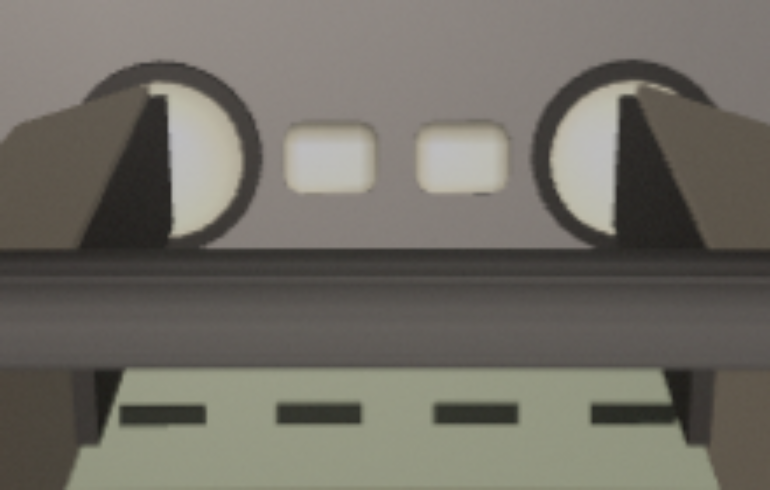

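Both keys look equally sunk into their wells, the small keys are untouched, and the force splits about 11 N per finger. Two more holds, then release.

Request:
play_rows:
  commands:
    - {"x": 0, "y": 0, "z": 0, "twist": 0}
    - {"x": 0, "y": 0, "z": 0, "twist": 0}
    - {"x": 0, "y": 0, "z": 0, "twist": 0}
    - {"x": 0, "y": 0, "z": 0, "twist": 0}
    - {"x": 0, "y": 0, "z": 0, "twist": 0}
    - {"x": 0, "y": 0, "z": 0, "twist": 0}
    - {"x": 0, "y": 0, "z": 0, "twist": 0}
    - {"x": 0, "y": 0, "z": 0, "twist": 0}

```text
time: 7.55
tool_pos: [540.7, -135.6, 84.4]
tcp_rot: [-3.14, 0.003, -3.002]
contact_force: [-5.2, 3.1, 22.1]
grip_width: 59.5
finger_force: 10.9
```

Request:
play_rows:
  commands:
    - {"x": 0, "y": 0, "z": 0, "twist": 0}
    - {"x": 0, "y": 0, "z": 0, "twist": 0}
    - {"x": 0, "y": 0, "z": 0, "twist": 0}
    - {"x": 0, "y": 0, "z": 0, "twist": 0}
    - {"x": 0, "y": 0, "z": 0, "twist": 0}
    - {"x": 0, "y": 0, "z": 0, "twist": 0}
    - {"x": 0, "y": 0, "z": 0, "twist": 0}
    - {"x": 0, "y": 0, "z": 0, "twist": 0}

```text
time: 8.35
tool_pos: [540.7, -135.5, 84.4]
tcp_rot: [-3.14, 0.003, -3.002]
contact_force: [-4.7, 2.9, 22.0]
grip_width: 59.9
finger_force: 10.9
```

Request:
play_rows:
  commands:
    - {"x": 0, "y": 0, "z": -0.003, "twist": 0}
    - {"x": 0, "y": 0, "z": -0.006, "twist": 0}
    - {"x": 0, "y": 0, "z": -0.01, "twist": 0}
    - {"x": 0, "y": 0, "z": -0.018, "twist": 0}
    - {"x": 0.02, "y": 0, "z": -0.018, "twist": 0}
    - {"x": 0.04, "y": 0, "z": -0.018, "twist": 0}
    - {"x": 0.04, "y": 0, "z": -0.018, "twist": 0}
    - {"x": 0.04, "y": 0, "z": -0.018, "twist": 0}

```text
time: 9.15
tool_pos: [500.9, -141.3, 100.1]
tcp_rot: [-3.141, 0.001, -3.003]
contact_force: [0.7, -0.1, 0.0]
grip_width: 59.4
finger_force: 0.0
```

Request:
play_rows:
  commands:
    - {"x": 0, "y": 0, "z": 0.008, "twist": 0}
    - {"x": 0, "y": 0, "z": 0.014, "twist": 0}
    - {"x": 0, "y": 0, "z": 0.016, "twist": 0}
    - {"x": 0, "y": 0, "z": 0.018, "twist": 0}
    - {"x": 0, "y": 0, "z": 0.0195, "twist": 0}
    - {"x": 0, "y": 0, "z": 0.021, "twist": 0}
    - {"x": 0, "y": 0, "z": 0.021, "twist": 0}
    - {"x": 0, "y": 0, "z": 0.021, "twist": 0}

```text
time: 9.95
tool_pos: [500.9, -141.0, 79.4]
tcp_rot: [-3.141, 0.002, -3.002]
contact_force: [0.8, 1.9, 6.6]
grip_width: 60.0
finger_force: 3.2
```

Request:
play_rows:
  commands:
    - {"x": 0, "y": 0, "z": 0.001, "twist": 0}
    - {"x": 0, "y": 0, "z": 0.002, "twist": 0}
    - {"x": 0, "y": 0, "z": 0.002, "twist": 0}
    - {"x": 0, "y": 0, "z": 0.002, "twist": 0}
    - {"x": 0, "y": 0, "z": 0.002, "twist": 0}
    - {"x": 0, "y": 0, "z": 0.002, "twist": 0}
    - {"x": 0, "y": 0, "z": 0.002, "twist": 0}
    - {"x": 0, "y": 0, "z": 0.002, "twist": 0}

```text
time: 10.75
tool_pos: [501.1, -140.9, 78.9]
tcp_rot: [-3.141, 0.003, -3.002]
contact_force: [-3.2, 4.6, 18.5]
grip_width: 59.8
finger_force: 9.5
```

Request:
play_rows:
  commands:
    - {"x": 0, "y": 0, "z": -0.005, "twist": 0}
    - {"x": 0, "y": 0, "z": -0.01, "twist": 0}
    - {"x": 0, "y": 0, "z": -0.02, "twist": 0}
    - {"x": 0, "y": 0, "z": -0.04, "twist": 0}
    - {"x": 0, "y": 0, "z": -0.07, "twist": 0}
    - {"x": 0, "y": 0, "z": -0.1, "twist": 0}
    - {"x": 0, "y": 0, "z": -0.12, "twist": 0}
    - {"x": 0, "y": 0, "z": -0.12, "twist": 0}

```text
time: 11.55
tool_pos: [501.7, -141.8, 199.8]
tcp_rot: [-3.138, 0.005, -3.002]
contact_force: [-0.5, 0.4, -1.0]
grip_width: 59.7
finger_force: 0.0
```

Run:
```python
from h import *
snap('scene','scene5')
```

```text
(no output)
```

View pics/scene5.png

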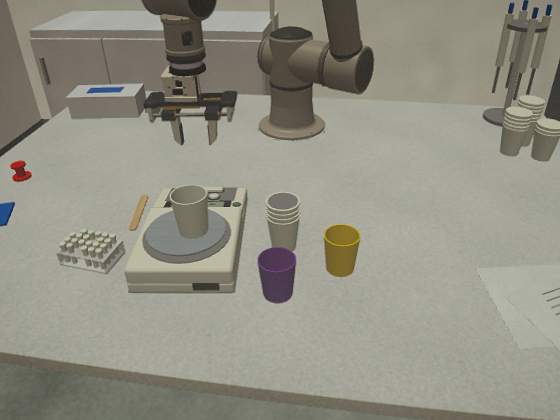

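The arm is clear, and the cup (191,210), rack (91,250), stack (283,222) and spatula (139,212) have not moved. Handing in.

```bash
python3 -c "
from plant import bot
print(bot.close_job())"
```

```text
the job is handed in; nothing more can be done
None
```

I held both round keys fully down together for over 3 s, released them, pressed and released the tare bar, and handed the job in at about 12 s with the cup and its neighbours unmoved in the last picture; no verdict was returned.

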